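# Free the ratchet pawl and lower the hold-down arm onto the well plate

### The job

Clamp the well plate that lies in the nest: with the fingertips press the yellow pawl tab all the way down to its stop, so that the ratchet is free, and then push the raised red paddle down until the arm's black rubber pad rests on the plate. Only press and push: leave the plate in its nest, do not lift anything, leave the pawl tipped free, and do not disturb the beaker, the slide box or the marker beside the clamp.

Things in the scene. Friction and masses are not known exactly. Their poses are not given: they have to be found in the camera images.
- clamp: The fixed clamp: an aluminium base plate 245 x 155 x 10 mm on the worktop with grey cheeks that carry a ratchet arm and a pawl. Origin on the worktop, 10 mm from the middle of the base towards the nest. Its x axis runs along the clamp, from the pawl towards the nest and the red paddle; y lies across it, along both hinge axes; z is up. The nest is centred at x = +45 mm, y = 0; its floor is 10 mm above the worktop and its corner fences are 8 mm high.
- pivot_point (a point): Point on the arm's hinge axis (the axis is the clamp's y), at x = -60, y = 0, z = 62 mm in the clamp's frame.
- clamp_arm (a joint): Angle of the hold-down arm, rad: 0 = level, rubber pad (105 mm from the pivot) on the plate; grows as the paddle rises; starts at 0.78 to 0.86. While the pawl is engaged the arm goes down only about 0.1 rad (a little more under a hard push) before a tooth of its ratchet wheel stops it. Its pivot is stiff (about 4 N at the paddle): it stays where it is left, does not fall by itself.
- paddle_top (a point): Middle of the upper face of the red paddle at the arm's free end, 200 mm from the pivot along the arm and 9 mm above the arm's middle line. The paddle is 52 mm along the arm, 46 mm wide and 16 mm thick; it turns with the arm (x along the arm outwards, z out of its upper face). With the arm level the point is 71 mm above the worktop.
- pawl (a joint): Angle of the pawl, rad: 0 = engaged in the teeth, 0.40 = tab right down at its stop, teeth free. The pawl is a see-saw: pressing the tab down raises its nose out of the teeth. About 2.5 N on the tab moves it; its pivot is stiff and it stays where it is left.
- pawl_tab (a point): Middle of the upper face of the yellow thumb tab (36 mm along the clamp, 34 mm wide) on the end of the pawl behind the cheeks, about 123 mm above the worktop when engaged. It lies 44 mm from the pawl's pivot, on the side away from the nest, and goes down about 17 mm to its stop.
- plate_mid (a point): Centre (half-way up) of the clear well plate, 86 x 128 x 21 mm, loose in the nest with 1 to 2 mm of play; its top is 31 mm above the worktop.
- beaker: Bystander: open beaker, 68 mm in diameter, 90 mm high, standing; origin at the centre of its underside.
- slide_box: Bystander: blue and white slide box, 36 x 86 x 30 mm; origin at the centre of its underside.
- marker: Bystander: marker pen, 139 mm long, 14 mm thick, lying; origin at the centre of its underside.
Things that resemble listed ones, but are neither listed nor needed, are in the scene too. Leave any green look-alike of the part that bears plate_mid alone.

How it is judged:
On the way, in this order (a step that is already met when the one before it is completed fails the run):
1. the pawl tab is pressed right down while the arm is still up (value of joint pawl above 0.3 rad and value of joint clamp_arm above 0.6 rad), for 0.2 s.
2. the arm is pushed down until its pad rests on the plate (value of joint clamp_arm below 0.03 rad), for 0.2 s.
At the end, for the whole second after the job is handed in: The arm is down (below 0.03 rad, the pad on the plate or within 3 mm of it), the pawl is still tipped free (over 0.2 rad), the plate still lies flat in its nest (within 8 mm of where it was), and the beaker and the slide box are within 20 mm, the marker within 30 mm, of where they stood (value of joint clamp_arm below 0.03 rad and value of joint pawl above 0.2 rad and z of plate_mid in the frame of clamp between 0.015 and 0.025 m and distance of plate_mid from where it was at the start of the episode below 0.008 m and distance of each of beaker, slide_box from where it was at the start of the episode below 0.02 m and distance of marker from where it was at the start of the episode below 0.03 m); the robot touches nothing.
It fails at once if the well plate was lifted or pushed out of its nest (distance of plate_mid from where it was at the start of the episode above 0.012 m or angle between plate_mid's own z axis and vertical above 0.15 rad).
It fails at once if the beaker was moved or tipped (distance of beaker from where it was at the start of the episode above 0.02 m or angle between beaker's own z axis and vertical above 0.3 rad).
It fails at once if the slide box was moved (distance of slide_box from where it was at the start of the episode above 0.02 m).
It fails at once if the marker was moved (distance of marker from where it was at the start of the episode above 0.03 m).
It fails at once if the arm was forced down past the engaged pawl (value of joint pawl below 0.1 rad and value of joint clamp_arm between 0.2 and 0.6 rad).
It also fails if it takes over 48 s, if anything falls off the work surface, if the arm or the gripper's body presses on something with over 40 N, if the wrist force passes 120 N, or if a joint passes its speed limit or range.

### The arm

A 6-joint arm with a two-finger parallel gripper is mounted at the origin on a cart in front of the work surface, level with it; the furniture and walls round the work are solid. World frame = base frame: x ahead of the robot, y to its left, z up, the work surface at z = 0. Lengths are in m, angles in rad, forces in N, time in s.
With the tool pointing down it reaches from about 0.275 to 0.75 m from the base axis. Payload 10.2 kg.
Tool frame: the origin (TCP) lies between the finger pads; the fingertips stand 17 mm ahead of it and the grasp point (between the pads) lies 2 mm behind it; z points along the fingers, y is the direction in which the jaws open and shut (so a half turn about z gives the same grasp; the last joint's range is limited). The gripper opens to 88 mm and grips with 3 to 60 N. Pads are 18 mm wide; open, the fingers measure 123 mm over their backs; the gripper's body (75 mm by 187 mm) begins 45 mm behind the grasp point.
Start: joints at [0.928, 0.313, 1.498, -0, 1.331, -0.223], TCP at [0.214, 0.479, 0.256] pointing down, gripper open.
Joint ranges: [-2.94, 2.94], [-0.97, 2.17], [0.19, 2.56], [-1.23, 4.37], [0.02, 3.11], [-2.88, 2.88]. Speed limits (rad/s): [2.39, 2.39, 3.01, 3.14, 3.14, 3.14].

### API

Orientations are given as a rotation vector (axis times angle).
In Python, from station import read_state, camera, camera_model, hand_in, search_frame, cut_out, spot_point gives the robot as it stands.
- The arm moves only by the tool jog_arm, never from a script. Its argument "motion" is a list of rows, each a list of 6 numbers: the shift along the tool's x, y, z in cm, then the turn, a rotation vector about the tool's x, y, z in degrees. In form: [[tx, ty, tz, wx, wy, wz], ...]. A call has 1 to 10 rows; each row is the pose to reach, as a shift and turn from the pose commanded when the call began, along the tool's axes at that moment; what a row does not reach only later rows make up. A row lasts 1/12 s, in which the tool goes at most 41.7 mm and 7.16 degrees, less where a joint would pass 70% of its speed; a pose out of reach is approached as far as the arm can. A call with a gripper value outside its range is refused whole. "claw" is the finger opening in cm, from 0 to 8.81, set as the call begins (left out, the last holds). The fingers move at their own pace and stop on an object; the grip force is fixed at half the most. Time passes only in rows, so rows that repeat a pose let the fingers close. It gives the time, the measured TCP pose, the force and the opening at its end, in the units of the state.
- read_state(): the state, without advancing time (a new reading comes with each control period).
- camera(name): name is "scene" or "top" or "wrist"; returns (picture, depth): 420x560x3 uint8, blue, green, red; 420x560 float32, m along the optical axis (not along the pixel's ray), 0 where there is no reading.
- camera_model(name): a dict with "K" (3x3 intrinsics, pixels), "rvec" (rotation vector, rad) and "tvec" (3), from world to camera coordinates, as OpenCV has them; the wrist camera has in their place "mount" (4x4, takes a point from camera to tool coordinates, whose origin is the TCP and whose axes are the flange's). Camera axes: x right, y down, z forward; pixel columns grow to the right and rows downward; lengths in m; the calibration is good to about 2 mm. A picture is of the moment at which its call begins: read the wrist's pose just before it. camera_model takes no time and is no camera call.
- hand_in(): hands the job in, once; it reports no verdict.
Trained networks look in the newest picture that a camera, given by its name, has taken for a name from the list of things; names that differ only in an ending like _2 or _b are one class to them, and where a whole thing is asked for, a point or a joint stands for the part that bears it (a point fixed in the world has none). Each returns a list of dicts, best first, with "conf" (0 to 1); they miss things now and then, are a little off and sometimes report something else, mostly with a low value. They report only what shows in the picture. A call takes as long as a camera call. They do not tell look-alikes from the thing itself.
- search_frame(camera, thing): "rect" ([left, top, width, height] in pixels, round what is visible of it).
- cut_out(camera, thing): "mask" (420x560 bool, what is visible of it) and "rect" ([left, top, width, height] in pixels, round what is visible of it).
- spot_point(camera, thing): "point" ([column, row] in pixels: a listed point, or the origin of a listed thing).
The state is a dict: "clock": time; "joint_pos": joint angles; "joint_velocities": joint speeds; "joint_efforts": joint torques, N m; "tcp_pos": TCP position; "eef_rot": TCP orientation; "wrist_force": force on the tool from outside, world axes, zero at the start; "torque": the same for the moment, N m; "finger_gap": opening from 0.0 (shut) to 1.0 (fully open).
Only numpy, scipy, OpenCV 4.12 (cv2) and the standard library are available. Lean on these libraries where they do the work, as an engineer would, in place of code of your own. Each camera call takes 0.05 s, during which the arm holds its last target. There are 200 camera calls.

## Working session

There is one attempt and no reset: what is moved stays moved. The work goes in short steps, Python scripts to look and compute and a tool call to move; the robot and the scene stay as the last step left them, time stands still between calls to the robot, and variables do not carry over. Pictures are saved under pics/ and viewed, about 8 in all and at most 12, crops included, and the job is handed in when it is done.

Besides the shell and the picture viewer there is one more tool, called after "Call:" by a JSON object that holds its "api" and its "payload", one argument or row to a line. jog_arm: Moves the arm, as the interface text tells. Its arguments: {"type":"object","properties":{"motion":{"type":"array"},"claw":{"type":"number"}},"required":["motion"]}

```bash
mkdir -p pics
cat > h.py <<'E'
import numpy as np, cv2
from station import *
def cam(n):
    m=camera_model(n); K=np.array(m["K"])
    if "mount" in m:
        s=read_state(); T=np.eye(4); T[:3,:3]=cv2.Rodrigues(np.array(s["eef_rot"]))[0]; T[:3,3]=s["tcp_pos"]
        T=T@np.array(m["mount"])
    else:
        T=np.eye(4); R=cv2.Rodrigues(np.array(m["rvec"]))[0]; T[:3,:3]=R.T; T[:3,3]=-R.T@np.array(m["tvec"]).ravel()
    return K,T
def world(n,D):
    K,T=cam(n); v,u=np.mgrid[:420,:560]
    P=np.stack([(u-K[0,2])/K[0,0]*D,(v-K[1,2])/K[1,1]*D,D],-1)
    return P@T[:3,:3].T+T[:3,3]
E
python3 - <<'E'
from h import *
np.set_printoptions(precision=4,suppress=True)
print(read_state())
ims=[]
for n in("scene","top"):
    I,D=camera(n); W=world(n,D); ims.append(I)
    for t in("clamp","pivot_point","paddle_top","pawl_tab","plate_mid","beaker","slide_box","marker"):
        for r in spot_point(n,t)[:2]:
            c,q=np.round(r["point"]).astype(int); c=min(max(c,0),559);q=min(max(q,0),419)
            print(n,t,round(r["conf"],2),c,q,W[q,c])
    np.save(n+"_W.npy",W)
    cv2.imwrite(f"pics/{n}1.png",I)
E
```

```text
{'clock': 0.0, 'joint_pos': array([ 0.9276,  0.3134,  1.4984,  0.    ,  1.331 , -0.2234]), 'joint_velocities': array([-0.0002, -0.0008,  0.002 ,  0.001 , -0.0018, -0.0004]), 'joint_efforts': array([  0.    , -40.2201, -25.2271,   0.0694,   0.0352,  -0.0002]), 'tcp_pos': array([0.2138, 0.4792, 0.2552]), 'eef_rot': array([-0.6545, -3.0721,  0.0019]), 'wrist_force': array([-0.2268,  0.3803, -0.1535]), 'torque': array([-0.0192,  0.0128, -0.0244]), 'finger_gap': 1.0011331113697546}
scene pivot_point 0.94 242 194 [0.5356 0.098  0.0783]
scene paddle_top 0.78 192 155 [0.6581 0.3223 0.0009]
scene paddle_top 0.53 267 140 [0.6406 0.1158 0.1251]
scene pawl_tab 0.76 268 143 [0.6377 0.1117 0.1217]
scene plate_mid 0.66 342 321 [ 0.4324 -0.1562  0.021 ]
scene plate_mid 0.59 207 244 [0.4421 0.1052 0.0304]
scene beaker 0.62 170 201 [0.4869 0.2265 0.0371]
scene beaker 0.45 241 196 [0.5325 0.098  0.0759]
scene slide_box 0.91 139 242 [0.3851 0.2071 0.0269]
scene slide_box 0.42 289 249 [ 0.5289 -0.0038  0.0055]
scene marker 0.57 287 251 [ 0.5211 -0.0046  0.0078]
top clamp 0.71 260 218 [0.5395 0.1087 0.1197]
top clamp 0.65 265 246 [0.4876 0.0975 0.1509]
top pivot_point 0.6 262 216 [0.5433 0.1053 0.1181]
top paddle_top 0.65 258 280 [0.4291 0.1046 0.2123]
top pawl_tab 0.57 257 160 [0.6439 0.1165 0.1206]
top plate_mid 0.82 397 279 [ 0.4399 -0.1505  0.0238]
top plate_mid 0.73 261 274 [0.4387 0.1005 0.2046]
top beaker 0.88 191 244 [0.4997 0.2444 0.0284]
top slide_box 0.93 200 295 [0.4035 0.2222 0.0344]
top marker 0.97 320 233 [0.4094 0.0606 1.0513]
```

```bash
python3 -c "
import cv2,numpy as np
a=cv2.imread('pics/scene1.png')[90:380,80:420];b=cv2.imread('pics/top1.png')[110:350,140:460]
cv2.imwrite('pics/s1c.png',cv2.resize(a,None,fx=2,fy=2));cv2.imwrite('pics/t1c.png',cv2.resize(b,None,fx=2.4,fy=2.4))"
```

```text
(no output)
```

View pics/s1c.png

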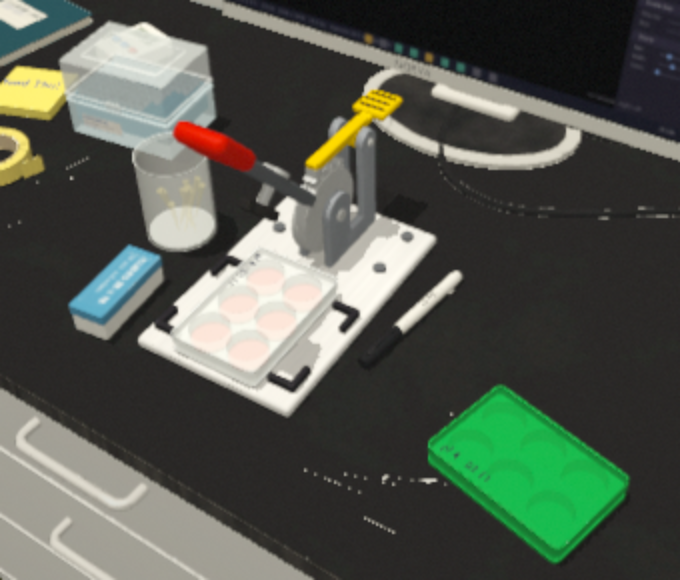

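View pics/t1c.png

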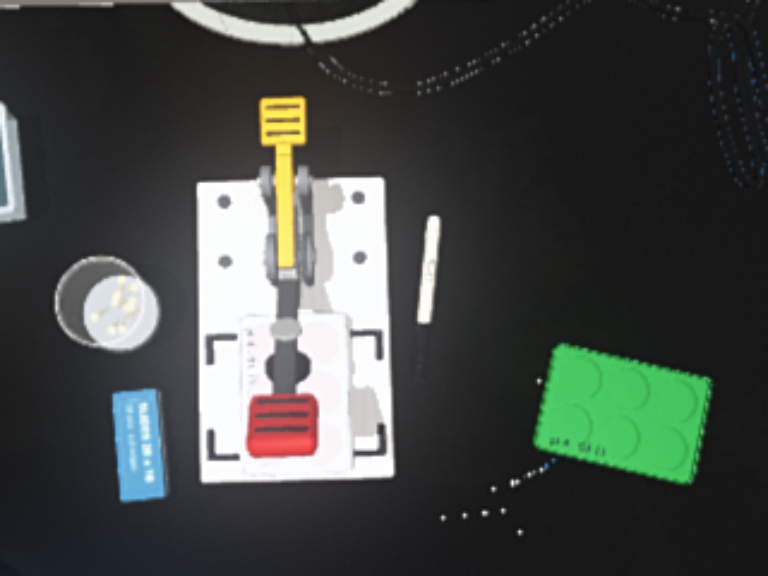

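The overview shows the yellow tab at scene crop (378,102) and the raised red paddle at (215,145). The clamp's x axis points towards the robot. The loose plate is in the nest and the green look-alike is off to the side.

Run:
```python
from h import *
np.set_printoptions(precision=4,suppress=True)
for n in("scene","top"):
    I=cv2.imread(f"pics/{n}1.png"); W=np.load(n+"_W.npy"); H=cv2.cvtColor(I,cv2.COLOR_BGR2HSV)
    reg=(W[...,0]>.2)&(W[...,0]<.75)&(W[...,1]>-.02)&(W[...,1]<.2)
    Y=W[reg&(H[...,0]>18)&(H[...,0]<35)&(H[...,1]>150)&(W[...,2]>.08)&(W[...,2]<.2)]
    T=Y[Y[:,0]>np.percentile(Y[:,0],99)-.036]
    print(n,"yellow",len(Y),Y.min(0),Y.max(0),"tab",len(T),np.median(T,0),T.min(0),T.max(0))
    R=W[reg&((H[...,0]<8)|(H[...,0]>172))&(H[...,1]>150)&(W[...,2]>.1)]
    print("red",len(R),np.median(R,0),np.percentile(R,2,0),np.percentile(R,98,0))
    c=R.mean(0); w,V=np.linalg.eigh(np.cov(R.T)); print("eig",np.sqrt(w),V.T)
    g=(W[...,2]>.004)&(W[...,2]<.016)&reg&(H[...,1]<60)&(H[...,2]>120)
    B=W[g]; r=cv2.minAreaRect((B[:,:2]*1000).astype(np.float32)); print("base",r)
    m=(W[...,2]>.14)&(W[...,1]>-.1)&(W[...,1]<.4)&(W[...,0]>.55)&(W[...,0]<1.2)
    P=W[m]; print("high behind", len(P), P[:,0].min() if len(P) else None)
s=read_state(); print(cv2.Rodrigues(s["eef_rot"])[0])
```

```text
scene yellow 537 [0.5318 0.0974 0.105 ] [0.7496 0.1984 0.1263] tab 6 [0.7491 0.1968 0.1103] [0.7475 0.1959 0.1072] [0.7496 0.1984 0.1126]
red 506 [0.4052 0.0906 0.229 ] [0.3971 0.0808 0.1975] [0.4329 0.1213 0.2362]
eig [0.0048 0.0094 0.0168] [[ 0.7819  0.0565  0.6208]
 [-0.3568 -0.776   0.5201]
 [-0.5111  0.6282  0.5866]]
base ((562.5696411132812, 88.11955261230469), (376.738037109375, 199.1501922607422), 0.7980589866638184)
high behind 24933 0.743210214725702
top yellow 477 [0.5657 0.0984 0.1147] [0.6626 0.133  0.127 ] tab 326 [0.644  0.1149 0.1222] [0.6262 0.0984 0.1147] [0.6626 0.133  0.1266]
red 437 [0.4109 0.1039 0.2315] [0.4    0.0836 0.2058] [0.4362 0.1253 0.2373]
eig [0.0101 0.0129 0.0688] [[ 0.989   0.1446  0.0307]
 [-0.146   0.988   0.0498]
 [-0.0232 -0.0538  0.9983]]
base ((565.2840576171875, 90.83353424072266), (373.9409484863281, 198.1124267578125), 1.9105976819992065)
high behind 29854 0.747205676408927
[[-0.9132  0.4076  0.    ]
 [ 0.4076  0.9132 -0.    ]
 [-0.     -0.     -1.    ]]
```

Run:
```python
from h import *
np.set_printoptions(precision=4,suppress=True)
n="top";I=cv2.imread(f"pics/{n}1.png"); W=np.load(n+"_W.npy"); H=cv2.cvtColor(I,cv2.COLOR_BGR2HSV)
g=((W[...,2]>.003)&(W[...,2]<.045)&(H[...,1]<70)&(H[...,2]>110)&(W[...,1]>.0)&(W[...,1]<.2)&(W[...,0]<.68)).astype(np.uint8)
g=cv2.morphologyEx(g,cv2.MORPH_OPEN,np.ones((5,5)))
_,L,S,_=cv2.connectedComponentsWithStats(g); k=1+S[1:,4].argmax(); print(S[k])
# ray to z=0.01 plane for the outline
K,T=cam(n); v,u=np.nonzero(L==k); d=np.stack([(u-K[0,2])/K[0,0],(v-K[1,2])/K[1,1],np.ones(len(u))],-1)@T[:3,:3].T
P=T[:3,3]+d*((.01-T[2,3])/d[:,2])[:,None]
print(cv2.minAreaRect((P[:,:2]*1000).astype(np.float32)))
# red edges
m=((H[...,0]<8)|(H[...,0]>172))&(H[...,1]>130)&(L*0==0)&(W[...,1]>.05)&(W[...,1]<.16)&(W[...,2]>.12)
R=W[m]; 
for a in np.arange(.39,.45,.01):
    q=R[(R[:,0]>=a)&(R[:,0]<a+.01)]; print(a.round(3),len(q),q.mean(0) if len(q) else '', q[:,1].min() if len(q) else '', q[:,1].max() if len(q) else '')
```

```text
[ 223  184   81  127 4381]
((500.3811340332031, 108.69772338867188), (244.6799774169922, 153.7763671875), 2.184387445449829)
0.39 10 [0.3999 0.1159 0.2304] 0.10911621791034107 0.12255052479049311
0.4 187 [0.4051 0.1034 0.2468] 0.060558751672389714 0.125905708047241
0.41 148 [0.4148 0.1042 0.2299] 0.08342570174758185 0.12600345486252187
0.42 124 [0.425  0.1046 0.2182] 0.08394946763268905 0.12642065668531685
0.43 90 [0.4336 0.1041 0.2084] 0.08448890140441148 0.12660917059071616
0.44 0
```

Call:
{"api": "jog_arm", "payload": {
  "motion": [
    [-4,-1.2,1,0,0,-4],
    [-8,-2.4,2,0,0,-8],
    [-12,-3.6,2,0,0,-12],
    [-16,-4.8,2,0,0,-16],
    [-20,-6,2,0,0,-20],
    [-24,-7,2,0,0,-24],
    [-28,-8.2,2,0,0,-26.2],
    [-31,-9,2,0,0,-26.2],
    [-31,-9,2,0,0,-26.2],
    [-31,-9,2,0,0,-26.2]
  ],
  "claw": 0
}}

```text
clock: 1.73
tcp_pos: [0.4612, 0.2699, 0.2354]
eef_rot: [0.054, -3.141, 0.0]
wrist_force: [-0.7, 0.1, -0.1]
finger_gap: 0.263
```

Call:
{"api": "jog_arm", "payload": {
  "motion": [
    [-3.5,-3.2,0,0,0,0],
    [-6,-5.5,0,0,0,0],
    [-8.5,-8,0,0,0,0],
    [-11,-10.2,0,0,0,0],
    [-13.5,-12.5,0,0,0,0],
    [-15.5,-14.5,0,0,0,0],
    [-17.5,-16.1,0,0,0,0],
    [-17.5,-16.1,2,0,0,0],
    [-17.5,-16.1,4,0,0,0],
    [-17.5,-16.1,4,0,0,0]
  ],
  "claw": 0
}}

```text
clock: 2.57
tcp_pos: [0.6395, 0.1177, 0.1917]
eef_rot: [0.06, -3.134, -0.001]
wrist_force: [-0.1, 0.1, -1.1]
finger_gap: 0.003
```

Run:
```python
from h import *
s=read_state(); print(s["tcp_pos"],s["eef_rot"],s["finger_gap"],s["wrist_force"])
I,D=camera("wrist"); cv2.imwrite("pics/w2.png",I)
J,_=camera("scene"); cv2.imwrite("pics/sw2.png",np.hstack([cv2.resize(J[40:340,140:440],(400,400)),cv2.resize(I,(400,300))[:, :].copy() if 0 else cv2.copyMakeBorder(cv2.resize(I,(400,300)),50,50,0,0,0)]))
```

```text
[0.63952575 0.11772335 0.19168816] [ 6.02880637e-02 -3.13400734e+00 -5.97258053e-04] 0.0033938750220511705 [-0.05220745  0.1188517  -1.06143841]
```

View pics/sw2.png

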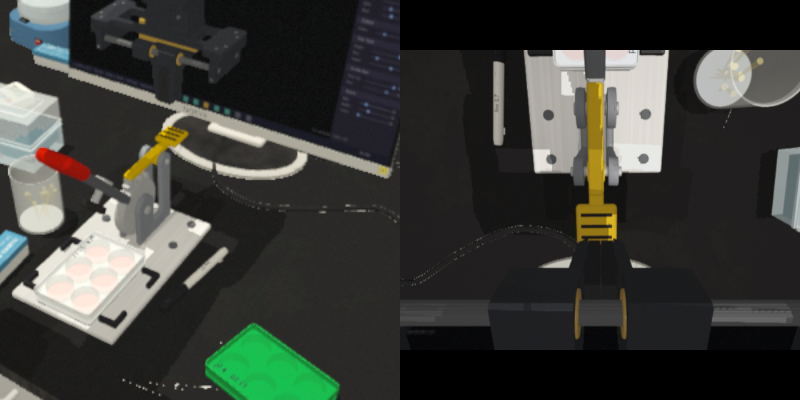

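Call:
{"api": "jog_arm", "payload": {
  "motion": [
    [-0.5,-0.3,2,0,0,0],
    [-0.5,-0.3,4,0,0,0],
    [-0.5,-0.3,5,0,0,0],
    [-0.5,-0.3,5.5,0,0,0],
    [-0.5,-0.3,5.8,0,0,0],
    [-0.5,-0.3,6.1,0,0,0],
    [-0.5,-0.3,6.4,0,0,0],
    [-0.5,-0.3,6.7,0,0,0],
    [-0.5,-0.3,6.7,0,0,0],
    [-0.5,-0.3,6.7,0,0,0]
  ],
  "claw": 0
}}

```text
clock: 3.5
tcp_pos: [0.6468, 0.1137, 0.1292]
eef_rot: [-0.059, 3.14, -0.0]
wrist_force: [3.0, 1.8, 2.4]
finger_gap: 0.007
```

Call:
{"api": "jog_arm", "payload": {
  "motion": [
    [0,0,0.3,0,0,0],
    [0,0,0.5,0,0,0],
    [0,0,0.7,0,0,0],
    [0,0,0.7,0,0,0]
  ],
  "claw": 0
}}

```text
clock: 3.83
tcp_pos: [0.6469, 0.1137, 0.1234]
eef_rot: [-0.059, 3.139, -0.0]
wrist_force: [-0.9, 0.9, 11.3]
finger_gap: 0.003
```

Call:
{"api": "jog_arm", "payload": {
  "motion": [
    [0,0,0.2,0,0,0],
    [0,0,0.4,0,0,0],
    [0,0,0.4,0,0,0],
    [0,0,0.4,0,0,0]
  ],
  "claw": 0
}}

```text
clock: 4.17
tcp_pos: [0.6472, 0.1138, 0.1224]
eef_rot: [-0.059, 3.137, -0.001]
wrist_force: [-8.0, 1.1, 30.6]
finger_gap: 0.004
```

Call:
{"api": "jog_arm", "payload": {
  "motion": [
    [0,0,-1,0,0,0],
    [0,0,-4,0,0,0],
    [0,0,-8,0,0,0],
    [0,0,-12,0,0,0],
    [4,0,-16,0,0,0],
    [8,0,-17,0,0,0],
    [8,0,-17,0,0,0],
    [8,0,-17,0,0,0]
  ],
  "claw": 0
}}

```text
clock: 4.83
tcp_pos: [0.5645, 0.1108, 0.2894]
eef_rot: [-0.059, 3.14, -0.001]
wrist_force: [0.7, -0.0, -0.6]
finger_gap: 0.007
```

Run:
```python
from h import *
np.set_printoptions(precision=4,suppress=True)
s=read_state(); print(s["clock"],s["tcp_pos"],s["eef_rot"],s["wrist_force"])
for n in ("scene","wrist"):
    I,D=camera(n); W=world(n,D); H=cv2.cvtColor(I,cv2.COLOR_BGR2HSV)
    Y=W[(H[...,0]>18)&(H[...,0]<35)&(H[...,1]>130)&(W[...,2]>.08)&(W[...,2]<.2)&(abs(W[...,1]-.11)<.04)&(W[...,0]>.5)&(W[...,0]<.69)]
    for a in np.arange(.52,.68,.02):
        q=Y[(Y[:,0]>=a)&(Y[:,0]<a+.02)]; print(n,a.round(2),len(q),np.median(q,0) if len(q) else '')
    cv2.imwrite(f"pics/{n}3.png",I)
```

```text
4.8333 [0.5645 0.1108 0.2894] [-0.0594  3.1403 -0.0006] [ 0.6973 -0.0036 -0.5534]
scene 0.52 0 
scene 0.54 53 [0.5489 0.107  0.1441]
scene 0.56 48 [0.5697 0.1064 0.1347]
scene 0.58 75 [0.591  0.1083 0.1217]
scene 0.6 27 [0.6074 0.1102 0.1187]
scene 0.62 86 [0.6295 0.1098 0.1096]
scene 0.64 54 [0.6485 0.1092 0.1031]
scene 0.66 0 
scene 0.68 0 
wrist 0.52 0 
wrist 0.54 310 [0.5503 0.1106 0.1417]
wrist 0.56 295 [0.5699 0.1116 0.1333]
wrist 0.58 278 [0.5897 0.1123 0.1248]
wrist 0.6 229 [0.6088 0.1132 0.1165]
wrist 0.62 492 [0.6302 0.1146 0.1072]
wrist 0.64 12 [0.6404 0.1067 0.1034]
wrist 0.66 0 
wrist 0.68 0
```

Call:
{"api": "jog_arm", "payload": {
  "motion": [
    [3.5,0,0,0,0,0],
    [7,0,0,0,0,0],
    [10,0,0,0,0,0],
    [13.2,0,0,0,0,0],
    [13.2,0,2,0,0,0],
    [13.2,0,4,0,0,0],
    [13.2,0,4.8,0,0,0],
    [13.2,0,4.8,0,0,0],
    [13.2,0,4.8,0,0,0]
  ],
  "claw": 0
}}

```text
clock: 5.68
tcp_pos: [0.4352, 0.1057, 0.2394]
eef_rot: [0.059, -3.139, 0.0]
wrist_force: [0.1, -0.0, 0.6]
finger_gap: 0.008
```

Run:
```python
from h import *
s=read_state(); print(s["clock"],s["tcp_pos"],s["wrist_force"])
J,_=camera("scene"); I,_=camera("wrist")
cv2.imwrite("pics/p4.png",np.hstack([cv2.resize(J[70:270,120:320],(400,400)),cv2.copyMakeBorder(cv2.resize(I,(400,300)),50,50,0,0,0)]))
```

```text
5.6833 [0.43516628 0.10569241 0.23942718] [ 0.13447407 -0.03520199  0.60659681]
```

View pics/p4.png

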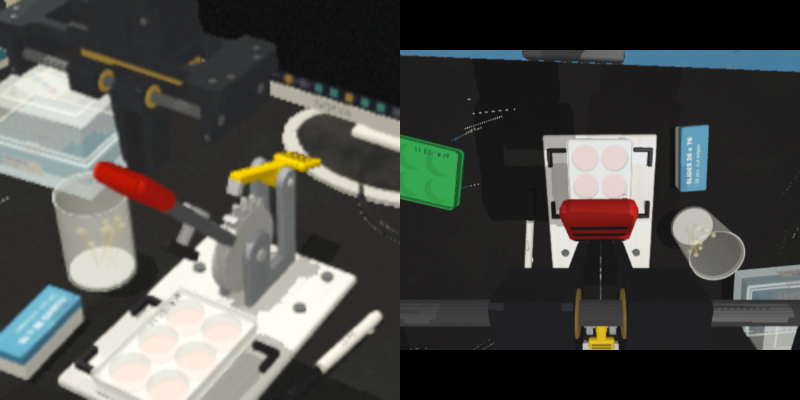

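Call:
{"api": "jog_arm", "payload": {
  "motion": [
    [0.1,0,0.4,0,0,0],
    [0.8,0,1.1,0,0,0],
    [1.6,0,1.8,0,0,0],
    [2.4,0,2.5,0,0,0],
    [3.1,0,3.3,0,0,0],
    [3.7,0,4.1,0,0,0],
    [4.3,0,4.8,0,0,0],
    [4.3,0,4.8,0,0,0]
  ],
  "claw": 0
}}

```text
clock: 6.45
tcp_pos: [0.3909, 0.1042, 0.1911]
eef_rot: [0.059, -3.14, 0.0]
wrist_force: [1.2, -0.6, 1.0]
finger_gap: 0.005
```

Run:
```python
from h import *
s=read_state(); print(s["clock"],s["tcp_pos"],s["wrist_force"])
J,_=camera("scene"); I,_=camera("wrist")
cv2.imwrite("pics/p5.png",np.hstack([cv2.resize(J[70:270,120:320],(400,400)),cv2.copyMakeBorder(cv2.resize(I,(400,300)),50,50,0,0,0)]))
```

```text
6.45 [0.39091492 0.10416792 0.19112101] [ 1.16350816 -0.57957184  1.01634502]
```

View pics/p5.png

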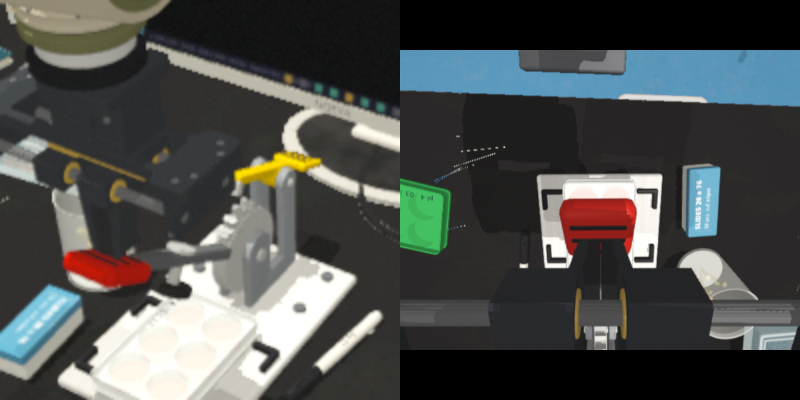

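```bash
cat > th.py <<'E'
from h import *
np.set_printoptions(precision=4,suppress=True)
s=read_state(); print(s["clock"],s["tcp_pos"],s["wrist_force"])
ex=np.array([-.9993,-.038,0]);pv=np.array([.5504,.1106,.062])
for n in("wrist","scene","top"):
    I,D=camera(n); W=world(n,D); H=cv2.cvtColor(I,cv2.COLOR_BGR2HSV)
    m=((H[...,0]<8)|(H[...,0]>172))&(H[...,1]>130)&(D>0)&(abs(W[...,1]-.105)<.04)&(W[...,2]>.04)
    R=W[m]-pv
    if len(R)<20: print(n,"no red");continue
    x=R@ex; z=R[:,2]; 
    # theta from each upper-face-like point: dist r, offset 9mm
    r=np.hypot(x,z); th=np.arctan2(z,x)-np.arcsin(np.clip(9/1000/r,-1,1))
    print(n,len(R),"x",np.percentile(x,[2,50,98]),"z",np.percentile(z+.062,[2,50,98]),"theta",np.percentile(th,[10,50,90]))
    Y=W[(H[...,0]>18)&(H[...,0]<35)&(H[...,1]>130)&(W[...,2]>.08)&(W[...,2]<.2)&(abs(W[...,1]-.11)<.03)&(W[...,0]>.52)&(W[...,0]<.68)]
    if len(Y)>30: print("pawl slope",np.arctan(-np.polyfit(Y[:,0],Y[:,2],1)[0]))
E
python3 th.py
```

```text
6.55 [0.3915 0.1042 0.1918] [-0.1754 -0.2673 -0.1069]
wrist 5688 x [0.1583 0.1865 0.1956] z [0.1652 0.1798 0.1836] theta [0.4994 0.5299 0.5371]
scene 563 x [0.153  0.185  0.1962] z [0.1572 0.1784 0.1851] theta [0.492  0.5254 0.544 ]
pawl slope 0.36999014434926103
top no red
```

Call:
{"api": "jog_arm", "payload": {
  "motion": [
    [0.5,0,0.9,0,0,0],
    [1.0,0,1.8,0,0,0],
    [1.5,0,2.6,0,0,0],
    [1.9,0,3.5,0,0,0],
    [2.3,0,4.5,0,0,0],
    [2.6,0,5.4,0,0,0],
    [2.8,0,6.4,0,0,0],
    [3.0,0,7.4,0,0,0],
    [3.2,0,8.3,0,0,0],
    [3.2,0,8.3,0,0,0]
  ],
  "claw": 0
}}

```text
clock: 7.53
tcp_pos: [0.3589, 0.103, 0.1077]
eef_rot: [0.059, -3.139, -0.0]
wrist_force: [-0.4, -0.2, 0.3]
finger_gap: 0.004
```

Call:
{"api": "jog_arm", "payload": {
  "motion": [
    [0.1,0,0.5,0,0,0],
    [0.1,0,1.0,0,0,0],
    [0.2,0,1.4,0,0,0],
    [0.2,0,1.7,0,0,0],
    [0.2,0,1.9,0,0,0],
    [0.2,0,2.0,0,0,0],
    [0.2,0,2.0,0,0,0]
  ],
  "claw": 0
}}

```text
clock: 8.12
tcp_pos: [0.3575, 0.1029, 0.0885]
eef_rot: [0.059, -3.141, -0.0]
wrist_force: [0.2, 0.1, 0.0]
finger_gap: 0.005
```

```bash
python3 th.py
```

```text
8.1167 [0.3575 0.1029 0.0885] [0.2126 0.0628 0.0495]
wrist 6108 x [0.189  0.2146 0.2273] z [0.0628 0.0701 0.0726] theta [-0.0215 -0.0044  0.0012]
scene 621 x [0.1799 0.2124 0.2272] z [0.0606 0.0708 0.0744] theta [-0.0295 -0.0009  0.0106]
pawl slope 0.37222396762481097
top no red
```

Call:
{"api": "jog_arm", "payload": {
  "motion": [
    [0,0,0.1,0,0,0],
    [0,0,0.2,0,0,0],
    [0,0,0.3,0,0,0],
    [0,0,0.3,0,0,0],
    [0,0,0.3,0,0,0]
  ],
  "claw": 0
}}

```text
clock: 8.68
tcp_pos: [0.3576, 0.1029, 0.0856]
eef_rot: [0.059, -3.141, -0.0]
wrist_force: [-0.3, 0.1, -0.6]
finger_gap: 0.006
```

Call:
{"api": "jog_arm", "payload": {
  "motion": [
    [0,0,0.1,0,0,0],
    [0,0,0.2,0,0,0],
    [0,0,0.3,0,0,0],
    [0,0,0.3,0,0,0]
  ],
  "claw": 0
}}

```text
clock: 9.02
tcp_pos: [0.3576, 0.1029, 0.083]
eef_rot: [0.059, -3.141, 0.0]
wrist_force: [-5.0, -1.0, 11.0]
finger_gap: 0.004
```

```bash
python3 th.py
python3 - <<'E'
from h import *
J,_=camera("scene"); I,_=camera("wrist")
cv2.imwrite("pics/p6.png",np.hstack([cv2.resize(J[130:290,120:280],(480,480)),cv2.copyMakeBorder(cv2.resize(I[200:420,180:400],(300,300)),90,90,0,0,0)]))
E
```

```text
9.0167 [0.3576 0.1029 0.083 ] [-4.9849 -0.9515 10.9822]
wrist 6106 x [0.1887 0.2139 0.2272] z [0.0563 0.0639 0.0666] theta [-0.05   -0.0334 -0.0275]
scene 635 x [0.1803 0.2119 0.2271] z [0.0543 0.0651 0.0685] theta [-0.0572 -0.0285 -0.0182]
pawl slope 0.37372469715634216
top no red
```

View pics/p6.png

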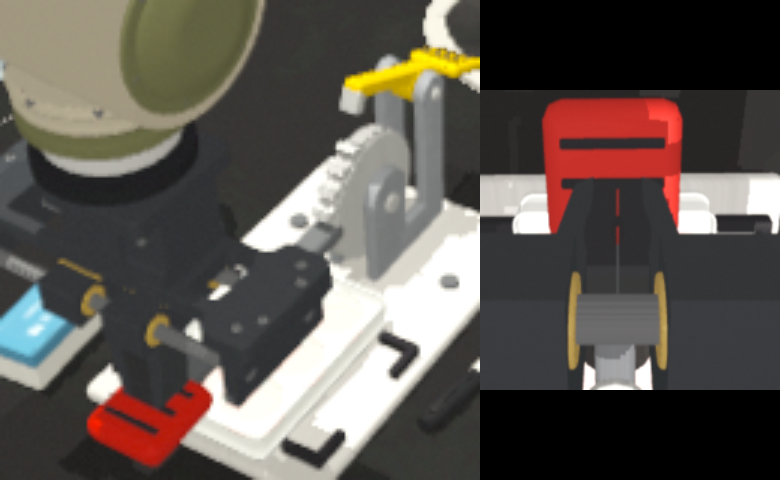

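The arm is level with the tips on the paddle and a contact force of 11 N. The pawl is still tipped. Retreating.

Call:
{"api": "jog_arm", "payload": {
  "motion": [
    [0,0,0,0,0,0],
    [0,0,-0.5,0,0,0],
    [0,0,-2,0,0,0],
    [0,0,-5,0,0,0],
    [0,0,-9,0,0,0],
    [0,0,-13,0,0,0],
    [0,0,-16,0,0,0],
    [0,0,-16,0,0,0],
    [0,0,-16,0,0,0]
  ],
  "claw": 0
}}

```text
clock: 10.02
tcp_pos: [0.358, 0.1029, 0.2435]
eef_rot: [-0.059, 3.138, -0.0]
wrist_force: [0.4, -0.2, -0.6]
finger_gap: 0.009
```

```bash
python3 th.py
python3 - <<'E'
from h import *
J,_=camera("scene"); I,_=camera("wrist")
cv2.imwrite("pics/p7.png",np.hstack([cv2.resize(J[110:300,110:300],(400,400)),cv2.copyMakeBorder(cv2.resize(I,(400,300)),50,50,0,0,0)]))
E
```

```text
10.0167 [0.358  0.1029 0.2435] [ 0.4419 -0.1663 -0.5589]
wrist 2571 x [0.1796 0.206  0.2277] z [0.0578 0.0633 0.0652] theta [-0.049  -0.0382 -0.0322]
scene 788 x [0.1782 0.2069 0.227 ] z [0.0556 0.0658 0.0688] theta [-0.0549 -0.0257 -0.0165]
pawl slope 0.37268256310194237
top no red
```

View pics/p7.png

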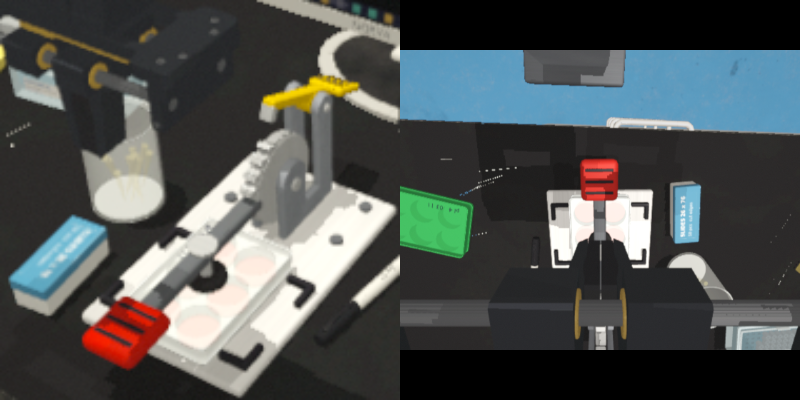

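The arm stays level with the pad on the plate and the gripper is clear. I'll check the bystanders, then hand in.

Run:
```python
from h import *
np.set_printoptions(precision=4,suppress=True)
W0=np.load("scene_W.npy"); I,D=camera("scene"); W=world("scene",D)
J=cv2.imread("pics/scene1.png")
for t in("beaker","slide_box","plate_mid","marker"): print(t,[(round(r["conf"],2),np.round(r["point"]),) for r in spot_point("scene",t)[:2]])
d=cv2.absdiff(I,J).max(2)
print("marker region diff",d[220:275,255:315].mean(),"slide box",d[212:260,115:162].mean(),"plate front",d[265:282,170:205].mean())
print(read_state()["wrist_force"]); hand_in()
```

```text
beaker [(0.62, array([172., 205.]))]
slide_box [(0.68, array([140., 242.]))]
plate_mid [(0.86, array([339., 323.])), (0.68, array([212., 246.]))]
marker [(0.9, array([286., 250.]))]
marker region diff 4.754242424242424 slide box 5.989804964539007 plate front 73.18991596638655
[-0.2277  0.4184  0.2508]
the job is handed in; nothing more can be done
```

I clamped the plate and handed the job in at about 10 s on the robot clock; `hand_in()` gives no verdict.

**What I did:** With the closed fingertips I pressed the yellow tab to its stop, where the force rose to about 30 N. I then followed the paddle's arc down until the pad resisted with about 11 N. Finally I backed off straight up, clear of the clamp.

**Last checks:**
- **Pawl:** it measured about 0.37 to 0.40 rad, still tipped free.
- **Arm:** it measured about -0.03 rad in two cameras and stayed there after release. That is slightly below level, within calibration error or pad give. In the picture the pad rests on the plate.
- **Bystanders:** the beaker, slide box and marker are within a few pixels of where they were at the start. The image differences around the box and marker are small.
- **Gripper:** no contact force was left at the end.

**Less certain:**
- **Plate:** I did not measure its shift precisely. The detector's point for it moved about 5 pixels, with the clamp arm now partly covering the plate. My image-difference check there was high (73), most likely because the paddle now lies in that region. In the picture the plate lies flat in its nest.
- **Force on the way down:** the readings I took during the paddle push were about 0 to 1 N instead of the stated 4 N. Camera depth still confirmed the arm angle at about 0.53 rad partway down and again at the bottom.

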